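# Test a bulb on the switched outlets

## Task

Test the globe bulb on its own at the row of outlets: first switch off the outlet that has the black plug top in it, then switch on the outlet that has the globe bulb in its adapter, and last press the round black button right down and let it come back up. A switch is off when the half of its rocker beside its outlet is down, and on when the half farther from its outlet is down. Leave the empty outlet switched off, and leave the bulb, plugs and tin where they are: nothing is to be picked up.

Things in the scene. Friction and masses are not known exactly. Their poses are not given: they have to be found in the camera images.
- plug_switch (a point): fixed point on top of the middle of the grey rocker switch of the outlet holding the plug top, above its pivot; x axis level, from switch towards outlet. Rocker 60 mm long (x) by 34 wide: two 30 mm paddles in a shallow V; the one that is down lies level at this height, the other slopes up to 9 mm above it at its end. Housing top 8 mm below; outlet centre 105 mm along +x
- bulb_switch (a point): fixed point on top of the middle of the grey rocker switch of the outlet holding the adapter and globe bulb, above its pivot; x axis level, from switch towards outlet. Rocker 60 mm long (x) by 34 wide: two 30 mm paddles in a shallow V; the one that is down lies level at this height, the other slopes up to 9 mm above it at its end. Housing top 8 mm below; outlet centre 105 mm along +x
- empty_switch (a point): fixed point on top of the middle of the grey rocker switch of the empty outlet, above its pivot; x axis level, from switch towards outlet. Rocker 60 mm long (x) by 34 wide: two 30 mm paddles in a shallow V; the one that is down lies level at this height, the other slopes up to 9 mm above it at its end. Housing top 8 mm below; outlet centre 105 mm along +x
- plug_rocker (a joint): rocker of the plug's outlet: +0.15 rad = on (paddle away from the outlet, -x, down), -0.15 = off (paddle beside the outlet, +x, down). Push the raised paddle down about 20 mm out from the middle: about 4 N; stays where it is left; on at the start
- bulb_rocker (a joint): rocker of the bulb's outlet: +0.15 rad = on (paddle away from the outlet, -x, down), -0.15 = off (paddle beside the outlet, +x, down). Push the raised paddle down about 20 mm out from the middle: about 4 N; stays where it is left; off at the start
- empty_rocker (a joint): rocker of the empty outlet: +0.15 rad = on (paddle away from the outlet, -x, down), -0.15 = off (paddle beside the outlet, +x, down). Push the raised paddle down about 20 mm out from the middle: about 4 N; stays where it is left; off at the start, to be left
- button_top (a point): centre of the flat top of the round black push button, 36 mm across, standing 18 mm above its white box (13 mm above the steel collar round it); moves down with the button; x axis horizontal and parallel to the switches' x axes. The box also carries a low grey fuse block 100 mm from the button along +x, 14 mm high
- supply_button (a joint): travel of the push button: 0 up, 0.008 m right down; sprung, 1.5 N to start and 5.5 N right down, comes back when released
- bulb_center (a point): centre of the frosted white globe bulb, 60 mm across, in its black adapter (48 mm square, black neck 40 mm across above), plugged loosely into its outlet, 90 mm above the outlet's top; upright, stays there
- plug_center (a point): centre of the black plug top plugged into its outlet, about 50 x 48 mm and 36 mm high; this point is 18 mm above the outlet's top; stays there
- spare_plug: loose spare black plug top lying on the shelf with its pins up, 50 x 48 mm, 36 mm high plus 18 mm pins; origin at the centre of its underside; a bystander
- tin: steel tin with press-fit lid, 88 mm across, 76 mm high; origin at the centre of its underside; a bystander
- board: fixed plywood board 250 x 450 x 18 mm on the shelf, carrying side by side along its y four white boxes (each 190 x 86 x 45 mm): the three switched outlets and the button box, in any order; x axis along the boxes, from switch to outlet; origin at the centre of its underside

How it is judged:
By the outcome, as a careful person would: the job done as asked, in the order asked, and still so for the second after the job is handed in, with the robot touching nothing.
It also fails if it takes over 45 s, if anything falls off the work surface, if the arm or the gripper's body presses on something with over 40 N, if the wrist force passes 120 N, or if a joint passes its speed limit or range.

## Robot

A 6-joint arm with a two-finger parallel gripper is mounted at the origin on the work surface. World frame = base frame: x ahead of the robot, y to its left, z up, the work surface at z = 0. Lengths are in m, angles in degrees, forces in N, time in s.
With the tool pointing down it reaches from about 0.375 to 0.975 m from the base axis. Payload 3.8 kg.
Tool frame: the origin (TCP) lies between the finger pads; the fingertips stand 22 mm ahead of it and the grasp point (between the pads) lies 3 mm ahead of it (env.tips_ahead is the distance from the TCP to the fingertips, in m); z points along the fingers, y is the line along which they close (so a half turn about z gives the same grasp; the last joint's range is limited). The gripper opens to 85 mm and grips with 20 to 120 N. Pads are 22 mm wide; open, the fingers measure 114 mm over their backs; the gripper's body (76 mm by 85 mm) begins 54 mm behind the grasp point. The pads swing forward as they close: fully open they stand 13 mm farther back than shut.
Start: joints at [-65.426, 15.12, 91.902, -0, 72.978, -2.114], TCP at [0.303, -0.603, 0.253] pointing down, gripper open.
Joint ranges: [-150.88, 150.88], [-54.13, 125.18], [17.81, 147.31], [-75.09, 255.09], [0, 152.58], [-146.25, 146.25]. Speed limits (degrees/s): [147.25, 147.25, 180, 180, 180, 180].

## Interface

Orientations are given as [roll, pitch, yaw] about the fixed x, y, z axes, in that order (R = Rz(yaw) Ry(pitch) Rx(roll)).
In Python, from station import env gives the robot as it stands. The module is installed in compiled form; this text tells all that it offers.
- The arm moves only by the tool arm_command, never from a script. Its argument "rows" is a list of rows, each a list of 2 entries, a list of its own where there are three numbers: the shift along the tool's x, y, z as a fraction of full scale, then the turn about the tool's z as a fraction of full scale. A call has 1 to 12 rows; each row is the pose to reach, as a shift and turn from the pose commanded when the call began, along the tool's axes at that moment; what a row does not reach only later rows make up. Full scale, the value 1, is 0.25 m for a shift and pi/2 rad for a turn. A row lasts 1/8 s, in which the tool goes at most 62.5 mm and 10.7 degrees, less where a joint would pass 70% of its speed; a pose out of reach is approached as far as the arm can. A call with a number of a shift or a turn outside -1 to 1 is refused whole. A call with a gripper value outside its range is refused whole. "grip" is the finger opening in mm, from 0 to 85.4, set as the call begins (left out, the last holds). The fingers move at their own pace and stop on an object; "squeeze" is the grip in N (left out, the last holds). Time passes only in rows, so rows that repeat a pose let the fingers close. It gives the time, the measured TCP pose, the force, the opening and the grip force at its end, in the units of the state.
- env.state(): the state, without advancing time (a new reading comes with each control period).
- env.snapshot(name): name is "scene" or "top" or "wrist"; returns a dict with "pixels" (384x512x3 uint8, red, green, blue), "z_map" (384x512 float32, m along the optical axis (not along the pixel's ray), 0 where there is no reading), "mtx" (3x3 intrinsics, pixels), "view" (4x4, takes a point from world to camera coordinates); the wrist camera has in their place "mount" (4x4, takes a point from camera to tool coordinates, whose origin is the TCP and whose axes are the flange's). Camera axes: x right, y down, z forward; pixel columns grow to the right and rows downward; lengths in m; the calibration is good to about 2 mm. A picture is of the moment at which its call begins: read the wrist's pose just before it.
- env.job_done(): hands the job in; it is judged then, once.
The state is a dict: "t": time; "qpos": joint angles; "joint_velocities": joint speeds; "tau": joint torques, N m; "tcp_pos": TCP position; "ee_rot": TCP orientation; "wrist_force": force on the tool from outside, world axes, zero at the start; "wrist_torque": the same for the moment, N m; "gripper_width": finger opening in m; "grip_force": force on a finger pad.
Only numpy, scipy, OpenCV 4.12 (cv2) and the standard library are available. Lean on these libraries where they do the work, as an engineer would, in place of code of your own. Each camera call takes 0.05 s, during which the arm holds its last target. There are 200 camera calls.

## Working session

There is one attempt and no reset: what is moved stays moved. The work goes in short steps, Python scripts to look and compute and a tool call to move; the robot and the scene stay as the last step left them, time stands still between calls to the robot, and variables do not carry over. Pictures are saved under pics/ and viewed, at most 10 in all, crops included, and the job is handed in when it is done.

Besides the shell and the picture viewer there is one more tool, called after "Request:" by a JSON object that holds its "op" and its "data", one argument or row to a line. arm_command: Moves the arm, as the interface text tells. Its arguments: {"type":"object","properties":{"rows":{"type":"array","items":{"type":"array"}},"grip":{"type":"number"},"squeeze":{"type":"number"}},"required":["rows"]}

```bash
mkdir -p pics; cat > h.py <<'E'
from station import env
import numpy as np, cv2
def snap(n):
    s=env.state(); d=env.snapshot(n); return s,d
def world(d,s=None):
    K=d["mtx"];z=d["z_map"];v,u=np.indices(z.shape)
    P=np.stack([(u-K[0,2])/K[0,0]*z,(v-K[1,2])/K[1,1]*z,z,np.ones_like(z)],-1)
    T=np.linalg.inv(d["view"])
    return (P@T.T)[...,:3]
E
python3 - <<'E'
from h import *
for n in("scene","top"):
    s,d=snap(n); cv2.imwrite(f"pics/{n}.png",cv2.resize(d["pixels"][...,::-1],(768,576))); np.save(n,world(d))
print(s)
E
```

```text
{'t': 0.05, 'qpos': array([-6.54268881e+01,  1.51698116e+01,  9.19809173e+01, -3.10322361e-04,
        7.29790326e+01, -2.11670459e+00]), 'joint_velocities': array([-0.03088759, -0.02377409, -0.11972665,  0.10600851, -0.10707311,
        0.00064004]), 'tau': array([-8.91949585e-04, -5.17024648e+01, -3.68843329e+01, -4.02812384e-04,
        6.97565163e-03,  1.50475012e-05]), 'tcp_pos': array([ 0.30286757, -0.60246847,  0.25195749]), 'ee_rot': array([-1.79870316e+02, -4.49642347e-03,  2.66899026e+01]), 'wrist_force': array([0.58014995, 0.04094099, 0.74096619]), 'wrist_torque': array([ 0.02533932, -0.02180897, -0.01815672]), 'grip_force': 0.0, 'gripper_width': 0.08533036833359973}
```

View pics/top.png

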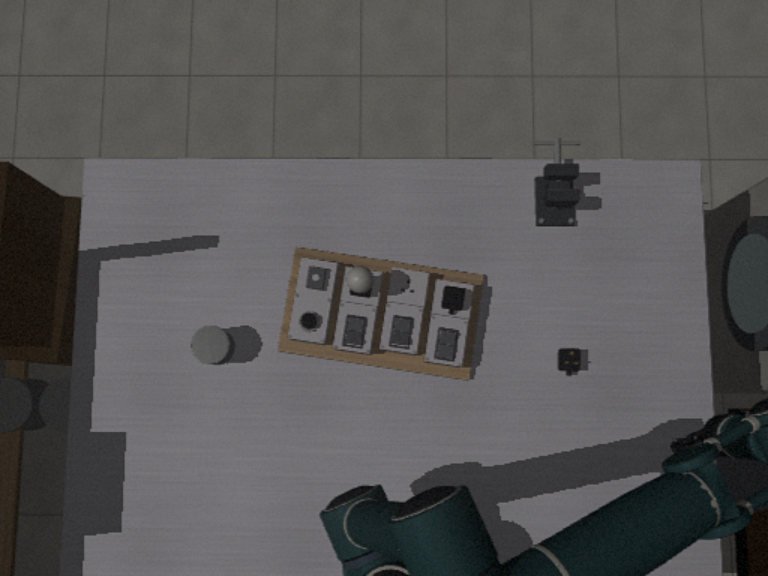

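View pics/scene.png

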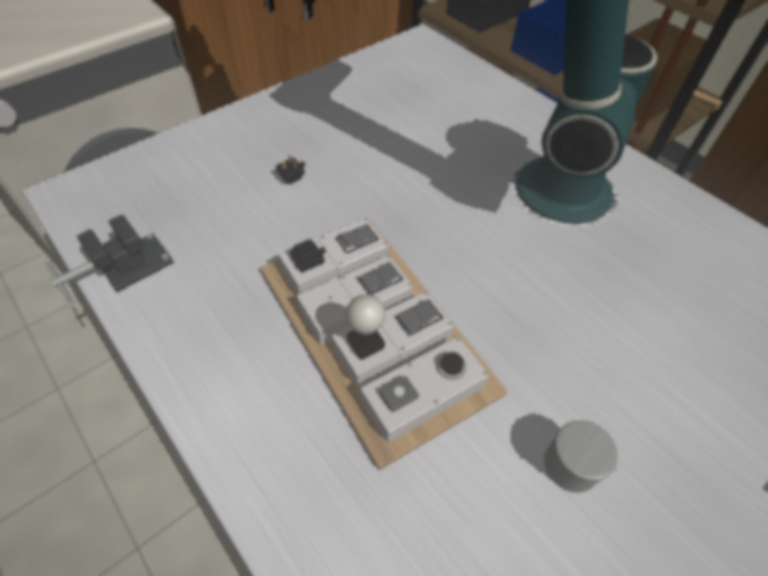

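The top view shows, left to right (768-wide): the button at (311,321), the bulb switch at (355,331) with the bulb at (360,281), the empty switch at (403,331), and the plug switch at (447,344) with the plug at (453,298). In the scene view the tin and spare plug are well clear.

```bash
python3 - <<'E'
from h import *
W=np.load("top.npy")
for n,(u,v) in dict(button=(311,321),bulbsw=(355,331),emptysw=(403,331),plugsw=(447,344),plug=(453,298),bulb=(360,281),fuse=(318,278),c1=(296,248),c2=(486,275),c3=(471,381),c4=(279,351)).items():
    u=int(u/1.5);v=int(v/1.5); p=W[v-2:v+3,u-2:u+3].reshape(-1,3); print(n,np.median(p,0).round(4),p[:,2].min().round(3),p[:,2].max().round(3))
E
```

```text
button [0.538  0.1773 0.0818] 0.071 0.088
bulbsw [0.5198 0.0796 0.0723] 0.065 0.079
emptysw [ 0.5208 -0.0287  0.0705] 0.064 0.078
plugsw [ 0.4904 -0.1299  0.0717] 0.058 0.08
plug [ 0.5922 -0.1416  0.0992] 0.089 1.715
bulb [0.6145 0.0635 0.1799] 0.175 0.187
fuse [0.6384 0.1625 0.0784] 0.072 1.715
c1 [0.7219 0.2232 0.0028] -0.005 0.022
c2 [ 6.609e-01 -2.296e-01 -2.000e-04] -0.008 0.008
c3 [ 0.409  -0.1913  0.001 ] -0.005 0.019
c4 [0.4759 0.2573 0.0044] -0.006 0.032
```

Request:
{"op": "arm_command", "data": {
  "rows": [
    [[0.86,-0.82,-0.4],0.385],
    [[0.86,-0.82,-0.4],0.385],
    [[0.86,-0.82,-0.4],0.385],
    [[0.86,-0.82,-0.4],0.385],
    [[0.86,-0.82,-0.4],0.385],
    [[0.86,-0.82,-0.4],0.385],
    [[0.86,-0.82,-0.4],0.385],
    [[0.86,-0.82,-0.4],0.385]
  ],
  "grip": 0
}}

```text
t: 1.1
tcp_pos: [0.4025, -0.3242, 0.3521]
ee_rot: [-180.0, 0.1, -8.0]
wrist_force: [0.3, -0.3, 0.2]
gripper_width: -0.0004
grip_force: 0.0
```

Request:
{"op": "arm_command", "data": {
  "rows": [
    [[0.06,-1,-0.1],0],
    [[0.06,-1,-0.1],0],
    [[0.06,-1,-0.1],0],
    [[0.06,-1,-0.1],0],
    [[0.06,-1,-0.1],0],
    [[0.06,-1,-0.1],0]
  ]
}}

```text
t: 1.85
tcp_pos: [0.4526, -0.0788, 0.3775]
ee_rot: [180.0, 0.1, -8.0]
wrist_force: [0.3, -1.1, -0.1]
gripper_width: 0.0005
grip_force: 0.0
```

```bash
cat >> h.py <<'E'
from scipy.spatial.transform import Rotation as R
def wview(s,d):
    T=np.eye(4);T[:3,:3]=R.from_euler('xyz',s["ee_rot"],degrees=True).as_matrix();T[:3,3]=s["tcp_pos"]
    d["view"]=np.linalg.inv(T@d["mount"]); return d
E
python3 - <<'E'
from h import *
s,d=snap("wrist"); W=world(wview(s,d)); np.save("w1",W); print(s["tcp_pos"],s["ee_rot"])
im=cv2.resize(d["pixels"][...,::-1],(768,576)); cv2.imwrite("pics/w1.png",im)
E
```

```text
[ 0.45261161 -0.07875171  0.37750834] [ 1.79956625e+02  8.35088067e-02 -7.97964809e+00]
```

View pics/w1.png

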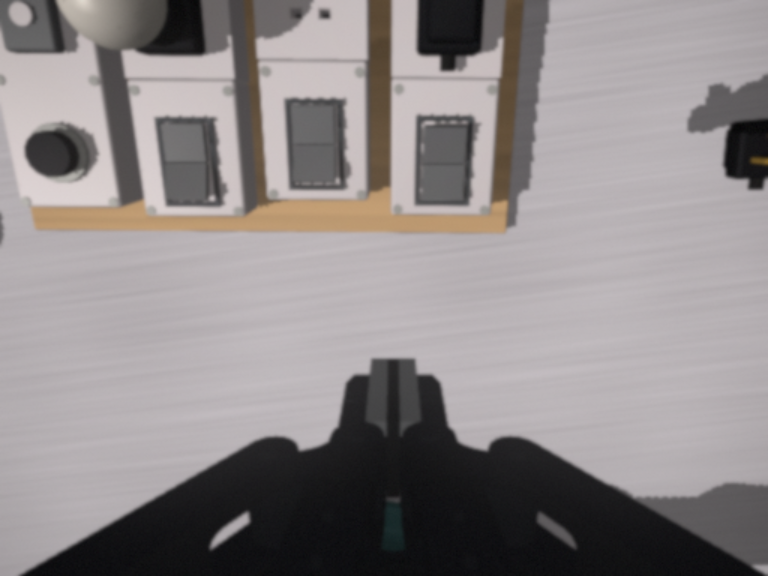

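The wrist view shows all four boxes: button top at (51,153), bulb rocker pivot at (186,163), empty at (315,145), plug at (443,163). Fingers are closed.

```bash
python3 - <<'E'
from h import *
W=np.load("w1.npy")
def m(u,v,r=2):
    u=int(u/1.5);v=int(v/1.5); return np.nanmedian(W[v-r:v+r+1,u-r:u+r+1].reshape(-1,3),0)
for n,uv in dict(button=(51,153),bs_piv=(186,163),bs_far=(186,195),bs_near=(186,130),es_far=(315,180),es_near=(315,108),ps_piv=(443,163),ps_far=(443,195),ps_near=(443,132),box=(480,205)).items(): print(n,m(*uv).round(4))
s=env.state();Rm=R.from_euler('xyz',s["ee_rot"],degrees=True).as_matrix()
for n,uv in dict(button=(51,153),bs_piv=(186,163),ps_piv=(443,163)).items(): print(n,(Rm.T@(m(*uv)-s["tcp_pos"])).round(4))
E
```

```text
button [0.542  0.181  0.0821]
bs_piv [0.5205 0.0823 0.0716]
bs_far [0.4951 0.0858 0.0797]
bs_near [0.5454 0.0751 0.072 ]
es_far [ 0.4922 -0.0197  0.0792]
es_near [ 0.5466 -0.0297  0.0714]
ps_piv [ 0.4912 -0.1244  0.0718]
ps_far [ 0.4645 -0.1216  0.0711]
ps_near [ 0.5147 -0.1264  0.0788]
box [ 0.4511 -0.153   0.0634]
button [ 0.0526 -0.2704  0.2951]
bs_piv [ 0.0452 -0.1698  0.3056]
ps_piv [0.0452 0.0391 0.3056]
```

Request:
{"op": "arm_command", "data": {
  "rows": [
    [[0.264,0.156,0],0],
    [[0.264,0.156,0.25],0],
    [[0.264,0.156,0.5],0],
    [[0.264,0.156,0.75],0],
    [[0.264,0.156,1],0],
    [[0.264,0.156,1],0],
    [[0.264,0.156,1],0],
    [[0.264,0.156,1],0]
  ]
}}

```text
t: 2.9
tcp_pos: [0.5152, -0.127, 0.1319]
ee_rot: [179.9, -0.4, -8.0]
wrist_force: [0.6, 0.1, 0.3]
gripper_width: 0.0002
grip_force: 0.0
```

```bash
python3 - <<'E'
from h import *
s,d=snap("wrist"); np.save("w2",world(wview(s,d))); print(s["tcp_pos"])
cv2.imwrite("pics/w2.png",cv2.resize(d["pixels"][...,::-1],(768,576)))
E
```

```text
[ 0.51524781 -0.12704113  0.13191258]
```

View pics/w2.png

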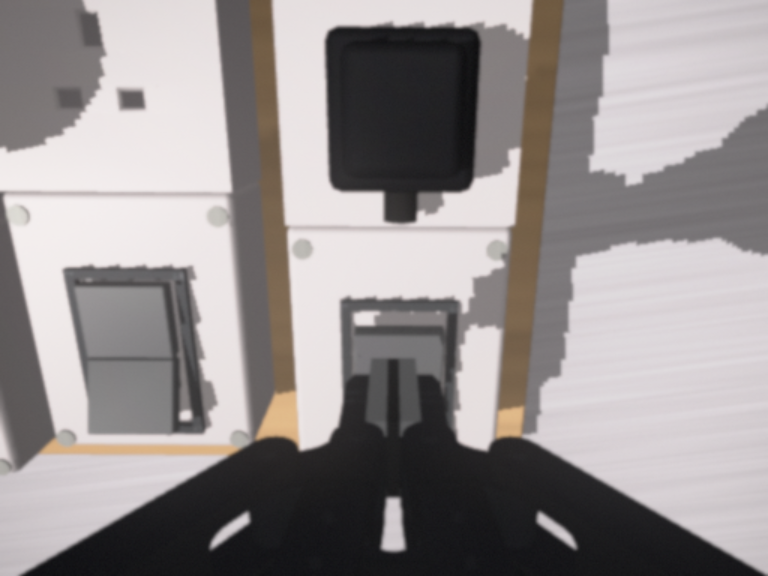

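The fingers are centred over the plug rocker (centre near (399,370)), with the near paddle raised. Pressing now.

Request:
{"op": "arm_command", "data": {
  "rows": [
    [[0,0,0.04],0],
    [[0,0,0.07],0],
    [[0,0,0.1],0],
    [[0,0,0.12],0],
    [[0,0,0.135],0],
    [[0,0,0.145],0],
    [[0,0,0.145],0]
  ]
}}

```text
t: 3.82
tcp_pos: [0.514, -0.126, 0.0929]
ee_rot: [180.0, -0.2, -8.0]
wrist_force: [3.7, -0.0, 4.3]
gripper_width: -0.0001
grip_force: 2.3
```

Request:
{"op": "arm_command", "data": {
  "rows": [
    [[0,0,0.006],0],
    [[0,0,0.006],0]
  ]
}}

```text
t: 4.08
tcp_pos: [0.5141, -0.126, 0.0927]
ee_rot: [180.0, -0.2, -8.0]
wrist_force: [1.0, 1.2, 13.6]
gripper_width: -0.0
grip_force: 6.6
```

Request:
{"op": "arm_command", "data": {
  "rows": [
    [[0,0,-0.1],0],
    [[0,0,-0.3],0],
    [[0,0,-0.5],0],
    [[0,0,-0.65],0],
    [[0,0,-0.65],0],
    [[0,0,-0.65],0]
  ]
}}

```text
t: 4.82
tcp_pos: [0.5111, -0.1253, 0.2513]
ee_rot: [-180.0, 0.2, -8.0]
wrist_force: [0.0, -0.4, -0.4]
gripper_width: 0.0003
grip_force: 0.0
```

```bash
python3 - <<'E'
from h import *
s,d=snap("wrist"); W=world(wview(s,d)); np.save("w3",W); print(s["tcp_pos"])
cv2.imwrite("pics/w3.png",cv2.resize(d["pixels"][...,::-1],(768,576)))
E
```

```text
[ 0.51112608 -0.12534748  0.2512726 ]
```

View pics/w3.png

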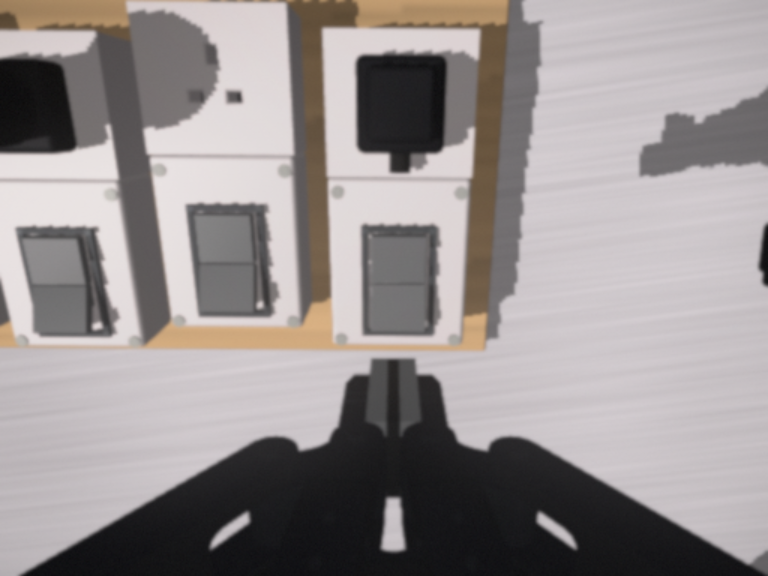

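The plug rocker, at (370–432, 230–335), now looks like the "off" empty one, with its pivot at y≈283. The bulb rocker pivot is at about (58,285). I'll confirm with depth.

```bash
python3 - <<'E'
from h import *
W=np.load("w3.npy"); s=env.state();Rm=R.from_euler('xyz',s["ee_rot"],degrees=True).as_matrix()
def m(u,v,r=2):
    u=int(u/1.5);v=int(v/1.5); return np.nanmedian(W[v-r:v+r+1,u-r:u+r+1].reshape(-1,3),0)
for n,uv in dict(ps_far=(400,322),ps_near=(400,245),bs_piv=(58,285),bs_far=(60,322)).items():print(n,m(*uv).round(4),(Rm.T@(m(*uv)-s["tcp_pos"])).round(4))
E
```

```text
ps_far [ 0.4703 -0.1227  0.0784] [-0.0397  0.0032  0.1724]
ps_near [ 0.5167 -0.1291  0.071 ] [0.0071 0.0032 0.1796]
bs_piv [0.5207 0.0836 0.0717] [-0.0184 -0.2081  0.1791]
bs_far [0.4991 0.0852 0.0779] [-0.04   -0.2066  0.173 ]
```

Request:
{"op": "arm_command", "data": {
  "rows": [
    [[-0.158,-0.25,0],0],
    [[-0.158,-0.5,0],0],
    [[-0.158,-0.75,0],0],
    [[-0.158,-0.83,0.1],0],
    [[-0.158,-0.83,0.3],0],
    [[-0.158,-0.83,0.48],0],
    [[-0.158,-0.83,0.48],0],
    [[-0.158,-0.83,0.48],0]
  ]
}}

```text
t: 5.88
tcp_pos: [0.5023, 0.0852, 0.1332]
ee_rot: [180.0, 0.0, -8.0]
wrist_force: [-0.5, -0.9, -0.0]
gripper_width: 0.0002
grip_force: 0.0
```

```bash
python3 - <<'E'
from h import *
s,d=snap("wrist"); print(s["tcp_pos"])
cv2.imwrite("pics/w4.png",cv2.resize(d["pixels"][...,::-1],(768,576)))
E
```

```text
[0.50227251 0.0852313  0.13323448]
```

View pics/w4.png

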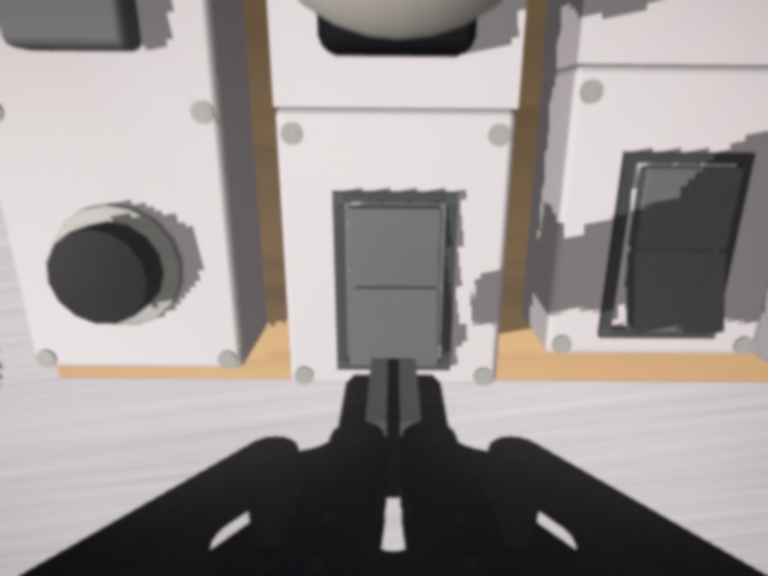

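The fingers are centred over the bulb rocker's far, raised paddle (around (393,330)), and the button is visible at (105,272). Pressing.

Request:
{"op": "arm_command", "data": {
  "rows": [
    [[-0.008,0,0.05],0],
    [[-0.008,0,0.09],0],
    [[-0.008,0,0.115],0],
    [[-0.008,0,0.135],0],
    [[-0.008,0,0.15],0],
    [[-0.008,0,0.162],0],
    [[-0.008,0,0.164],0],
    [[-0.008,0,0.164],0]
  ]
}}

```text
t: 6.92
tcp_pos: [0.4999, 0.0857, 0.0928]
ee_rot: [180.0, 0.1, -8.0]
wrist_force: [-5.9, 0.3, 9.6]
gripper_width: -0.0
grip_force: 5.1
```

Request:
{"op": "arm_command", "data": {
  "rows": [
    [[0,0,-0.1],0],
    [[0,0,-0.3],0],
    [[0,0,-0.5],0],
    [[0,0,-0.65],0],
    [[0,0,-0.65],0],
    [[0,0,-0.65],0]
  ]
}}

```text
t: 7.68
tcp_pos: [0.5001, 0.0856, 0.2538]
ee_rot: [180.0, 0.0, -8.0]
wrist_force: [-1.3, -0.1, -0.2]
gripper_width: 0.0001
grip_force: 0.0
```

```bash
python3 - <<'E'
from h import *
s,d=snap("wrist"); W=world(wview(s,d)); np.save("w5",W); print(s["tcp_pos"])
cv2.imwrite("pics/w5.png",cv2.resize(d["pixels"][...,::-1],(768,576)))
Rm=R.from_euler('xyz',s["ee_rot"],degrees=True).as_matrix()
# rocker paddle heights by world points; button top: pixels with height 0.078-0.088 near it
B=W.reshape(-1,3)
for n,p in dict(far=(.499,.0857),near=(.5425,.08)).items():
    k=np.hypot(*(B[:,:2]-p).T)<.006; print(n,k.sum(),np.median(B[k,2]))
k=(np.hypot(B[:,0]-.54,B[:,1]-.18)<.04)&(B[:,2]>.0785)&(B[:,2]<.09)
q=B[k]; c=np.r_[(q[:,:2].max(0)+q[:,:2].min(0))/2,np.median(q[:,2])]; print(k.sum(),q.mean(0),c,np.ptp(q,0),Rm.T@(c-s["tcp_pos"]))
E
```

```text
[0.50007501 0.08556338 0.25375424]
far 736 0.27228045243826676
near 164 0.07847255301153824
1338 [0.5422292  0.18551526 0.08155357] [0.54189793 0.1860352  0.08157274] [0.03513211 0.03539845 0.00512049] [ 0.027549   -0.10532386  0.17215734]
```

View pics/w5.png

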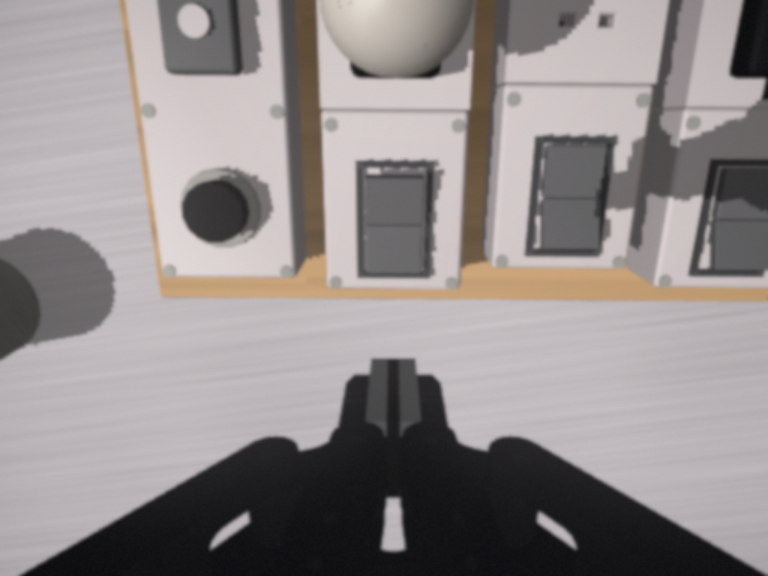

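The bulb rocker's near half is now raised (on). The button is at (215,210).

Request:
{"op": "arm_command", "data": {
  "rows": [
    [[0.06,-0.2,0],0],
    [[0.11,-0.421,0],0],
    [[0.11,-0.421,0.2],0],
    [[0.11,-0.421,0.4],0],
    [[0.11,-0.421,0.486],0],
    [[0.11,-0.421,0.486],0],
    [[0.11,-0.421,0.486],0]
  ]
}}

```text
t: 8.6
tcp_pos: [0.5423, 0.1861, 0.1331]
ee_rot: [180.0, 0.0, -8.0]
wrist_force: [-0.1, 0.3, 0.7]
gripper_width: 0.0001
grip_force: 0.0
```

Request:
{"op": "arm_command", "data": {
  "rows": [
    [[0,0,0.05],0],
    [[0,0,0.09],0],
    [[0,0,0.11],0],
    [[0,0,0.125],0],
    [[0,0,0.14],0],
    [[0,0,0.15],0],
    [[0,0,0.154],0],
    [[0,0,0.154],0]
  ]
}}

```text
t: 9.6
tcp_pos: [0.5418, 0.186, 0.0951]
ee_rot: [180.0, 0.0, -8.0]
wrist_force: [-4.0, -2.6, 6.9]
gripper_width: 0.0001
grip_force: 3.2
```

Request:
{"op": "arm_command", "data": {
  "rows": [
    [[0,0,0.006],0],
    [[0,0,0.01],0],
    [[0,0,0.01],0]
  ]
}}

```text
t: 9.98
tcp_pos: [0.5419, 0.186, 0.0948]
ee_rot: [180.0, 0.0, -8.0]
wrist_force: [-9.9, -3.8, 19.3]
gripper_width: -0.0002
grip_force: 9.7
```

Firm bottom reached (19 N, no further travel). Releasing.

Request:
{"op": "arm_command", "data": {
  "rows": [
    [[0,0,-0.05],0],
    [[0,0,-0.15],0],
    [[0,0,-0.4],0],
    [[-0.1,0.2,-0.65],0],
    [[-0.2,0.5,-0.8],0],
    [[-0.3,0.7,-0.8],0],
    [[-0.3,0.7,-0.8],0],
    [[-0.3,0.7,-0.8],0],
    [[-0.3,0.7,-0.8],0]
  ]
}}

```text
t: 11.1
tcp_pos: [0.4441, 0.0234, 0.292]
ee_rot: [-180.0, -0.1, -8.0]
wrist_force: [0.4, -0.2, 0.4]
gripper_width: 0.0001
grip_force: 0.0
```

```bash
python3 - <<'E'
from h import *
s,d=snap("wrist"); W=world(wview(s,d)); print(s["tcp_pos"],s["wrist_force"])
cv2.imwrite("pics/w6.png",cv2.resize(d["pixels"][...,::-1],(768,576)))
B=W.reshape(-1,3);B=B[B[:,2]<.12]
for n,p in dict(button=(.542,.186),b_far=(.499,.0857),b_near=(.5425,.08),e_far=(.4922,-.0197),e_near=(.5466,-.0297),p_far=(.4703,-.1227),p_near=(.5167,-.129)).items():
    k=np.hypot(*(B[:,:2]-p).T)<.005; print(n,k.sum(),np.median(B[k,2]))
E
```

```text
[0.44411051 0.02344361 0.29199786] [ 0.40683431 -0.23079406  0.43920197]
button 99 0.08163054609054993
b_far 81 0.07147667395596685
b_near 96 0.0790893028808351
e_far 75 0.07914208917518717
e_near 93 0.07105612618286439
p_far 89 0.07795563488475188
p_near 98 0.07103745245901966
```

View pics/w6.png

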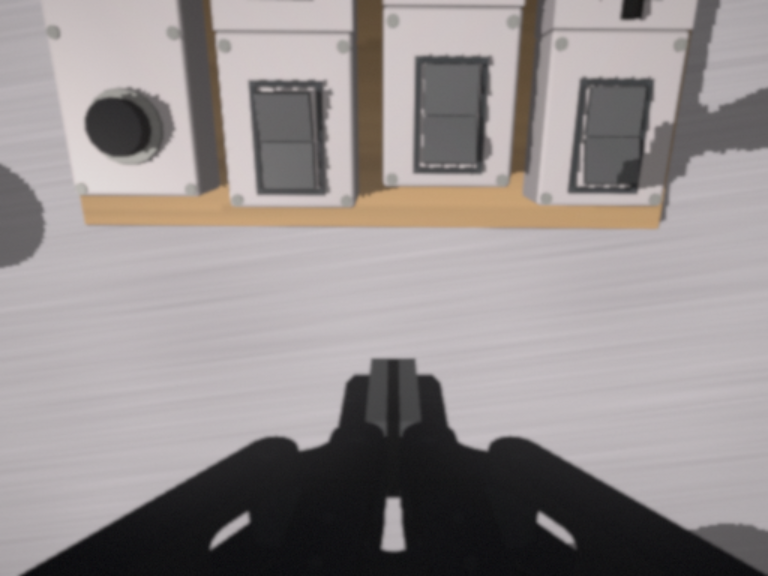

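The button at (118,127) is back up. The bulb rocker at (288,140) is on, and the empty rocker at (450,115) and plug rocker at (613,135) are off. The arm is clear of everything.

```bash
python3 -c "
from station import env
print(env.job_done())"
```

```text
the job is handed in; nothing more can be done
None
```

The job is done and handed in at about 11 s: the plug outlet was switched off, then the bulb outlet on, then the button pressed right down and released; depth readings confirm the final positions, and the empty outlet is still off.

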